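# Set the timing dial of a model engine

## Robot

A 6-joint arm with a two-finger parallel gripper is mounted at the origin on the work surface. World frame = base frame: x ahead of the robot, y to its left, z up, the work surface at z = 0. Lengths are in mm, angles in rad, forces in N, time in s.
With the tool pointing down it reaches from about 350 to 975 mm from the base axis. Payload 7.1 kg.
Tool frame: the origin (TCP) lies on the centre line of the jaws, within the pads' length; the fingertips stand 17 mm ahead of it and the grasp point (between the pads) lies 2 mm behind it (tip_extent is the distance from the TCP to the fingertips, in mm); z points along the fingers, y is the line along which they close (so a half turn about z gives the same grasp; the last joint's range is limited). The gripper opens to 88 mm and grips with 3 to 60 N. Pads are 20 mm wide; open, the fingers measure 115 mm over their backs; the gripper's body (75 mm by 178 mm) begins 61 mm behind the grasp point.
Start: joints at [-1.212, 0.423, 1.63, -0, 1.089, -0.019], TCP at [230.564, -580.9, 239.675] pointing down, gripper open.
Joint ranges: [-3, 3], [-0.9, 2.11], [0.09, 2.58], [-1.31, 4.45], [0.11, 2.69], [-2.54, 2.54]. Speed limits (rad/s): [2.39, 2.39, 3.01, 3.14, 3.14, 3.14].

## Interface

Orientations are given as a rotation vector (axis times angle).
In Python, from workcell import get_obs, get_image, camera_model, close_job, look_for, outline_of, pinpoint, tip_extent gives the robot as it stands.
- The arm moves only by the shell command python3 -m jog 'ROWS'. ROWS is text: rows parted by semicolons, each of 7 numbers parted by spaces: the shift along the tool's x, y, z as a fraction of full scale, then the turn, a rotation vector about the tool's x, y, z as a fraction of full scale, then the closure, from -1 (fully open) to 1 (shut). A call has 1 to 8 rows; each row is the pose to reach, as a shift and turn from the pose commanded when the call began, along the tool's axes at that moment; what a row does not reach only later rows make up. Full scale, the value 1, is 0.2 m for a shift and 30 degrees for a turn. A row lasts 1/10 s, in which the tool goes at most 50 mm and 8.59 degrees, less where a joint would pass 70% of its speed; a pose out of reach is approached as far as the arm can. A call with a number of a shift or a turn outside -1 to 1 is refused whole. A call with a gripper value outside its range is refused whole. The fingers move at their own pace and stop on an object; the grip force is fixed at half the most. Time passes only in rows, so rows that repeat a pose let the fingers close. It gives the time, the measured TCP pose, the force, the opening and the grip force at its end, in the units of the state.
- get_obs(): the state, without advancing time (a new reading comes with each control period).
- get_image(name): name is "scene" or "top" or "wrist"; returns the picture (384x512x3 uint8, red, green, blue); there is no depth.
- camera_model(name): a dict with "fx", "fy", "cx", "cy" (pixels), "origin" and "orientation" of the camera in the world; the wrist camera has in their place "tool_from_camera" (4x4, takes a point from camera to tool coordinates, whose origin is the TCP and whose axes are the flange's). Camera axes: x right, y down, z forward; pixel columns grow to the right and rows downward; lengths in mm; the calibration is good to about 2 mm. A picture is of the moment at which its call begins: read the wrist's pose just before it. camera_model takes no time and is no camera call.
- close_job(): hands the job in; it is judged then, once.
Trained networks look in the newest picture that a camera, given by its name, has taken for a name from the list of things; names that differ only in an ending like _2 or _b are one class to them, and where a whole thing is asked for, a point or a joint stands for the part that bears it (a point fixed in the world has none). Each returns a list of dicts, best first, with "confidence" (0 to 1); they miss things now and then, are a little off and sometimes report something else, mostly with a low value. They report only what shows in the picture. A call takes as long as a camera call.
- look_for(target, camera): "xyz" ([x, y, z] in mm, in the coordinates of the camera as it stood for that picture, good to about 4 mm: the middle of the surface that is visible of it).
- outline_of(target, camera): "mask" (384x512 bool, what is visible of it).
- pinpoint(target, camera): "xyz" ([x, y, z] in mm, in the coordinates of the camera as it stood for that picture, good to about 4 mm: a listed point, or the origin of a listed thing).
The state is a dict: "t": time; "qpos": joint angles; "qvel": joint speeds; "joint_torque": joint torques, N m; "ee_pos": TCP position; "orientation": TCP orientation; "ft_force": force on the tool from outside, world axes, zero at the start; "moment": the same for the moment, N m; "width": finger opening in mm; "grasp_force": force on a finger pad.
Only numpy, scipy, OpenCV 4.12 (cv2) and the standard library are available. Lean on these libraries where they do the work, as an engineer would, in place of code of your own. Each camera call takes 0.05 s, during which the arm holds its last target. There are 200 camera calls.

## Task

Using the fingertips only, push the upright brass pin of the dark timing dial gently round, without pinching or lifting it, until the white index mark on the dial lines up with the red target line on the scale. Either direction is fine. Leave the dial down on its spindle and at rest, take the hand away, and leave the parts and the screwdriver lying around the stand where they are.

Things in the scene. Friction and masses are not known exactly. Their poses are not given: they have to be found in the camera images.
- dial: Dark flat dial, 134 mm diameter, 6 mm thick, level on a fixed stand. Origin on its vertical axis at its underside, 77 mm above the table; top face at 83 mm. x points along the white mark, z up. Turns endlessly either way; friction keeps it where left (1 N at the pin turns it). Only rests on its spindle (170 g), would lift off if pulled up. Hub 22 mm diameter, 10 mm tall at its centre.
- pin_top (a point): Centre of the top of the upright brass drive pin on the dial: 12 mm diameter, 34 mm tall above the dial's top face (its top is 117 mm above the table), 45 mm from the axis, straight across the axis from the white index mark. Turns with the dial.
- index_mark (a point): Outer end of the white index mark, a radial white line 4 mm wide on the dial's top face that runs from 20 to 67 mm from the axis. This point is 68 mm from the axis, 83 mm above the table, and turns with the dial.
- target_line (a point): Inner end of the red target line, a red radial bar 4 mm wide on the white scale plate around the dial. The bar runs 69 to 94 mm from the axis, its top 80 mm above the table; a red clamp at its outer end reaches 103 mm out and 82 mm high. Fixed. This point is 68 mm from the axis, 83 mm above the table: the index mark's point coincides with it when they line up.
- stand: Timing stand, fixed to the table: aluminium foot 170 x 130 mm, model engine with its black finned cylinder lying along the stand's +x out to 134 mm from the axis, below 65 mm; on top a white scale plate, 188 mm diameter, top at 75 mm, black lines every 10 degrees. Origin on the dial's axis at table height; z up.
- piston: Bystander: loose aluminium piston standing upright, 28 mm diameter, 34 mm tall; origin at the centre of its underside.
- liner: Bystander: loose steel cylinder liner (tube) standing upright, 30 mm diameter, 45 mm tall; origin at the centre of its underside.
- bearing: Bystander: loose steel bearing ring lying flat, 32 mm diameter, 10 mm high; origin at the centre of its underside.
- screwdriver: Bystander: loose screwdriver with a red handle lying on the table, 170 mm long, handle towards its own -x.

How it is judged (in metres and radians):
At the end, for the whole second after the job is handed in: The outer end of the white index mark is within 4 mm (about 3.4 degrees) of the red target line's inner end, the dial is at rest and down on its spindle (within 3 mm), and the piston, liner and bearing are within 10 mm and the screwdriver within 15 mm of where they began (horizontal distance between index_mark and target_line below 0.004 m and angular speed of dial below 0.05 rad/s and distance of dial from where it was at the start of the episode below 0.003 m and distance of each of piston, liner, bearing from where it was at the start of the episode below 0.01 m and distance of screwdriver from where it was at the start of the episode below 0.015 m); the robot touches nothing.
It fails at once if the dial is lifted 6 mm or more off its seat (distance of dial from where it was at the start of the episode above 0.006 m).
It fails at once if the fingers press or squeeze the dial or its pin with more than 25 N (contact force between the fingers and dial above 25 N).
It fails at once if the piston, liner or bearing is moved more than 10 mm, or the screwdriver more than 15 mm (distance of any of piston, liner, bearing from where it was at the start of the episode above 0.01 m or distance of screwdriver from where it was at the start of the episode above 0.015 m).
It also fails if it takes over 48 s, if anything falls off the work surface, if the arm or the gripper's body presses on something with over 40 N, if the wrist force passes 120 N, or if a joint passes its speed limit or range.

## Working session

There is one attempt and no reset: what is moved stays moved. The work goes in short steps, Python scripts to look and compute and a shell command to move; the robot and the scene stay as the last step left them, time stands still between calls to the robot, and variables do not carry over. Pictures are saved under pics/ and viewed, at most 10 in all, crops included, and the job is handed in when it is done.

```bash
mkdir -p pics; cat > h.py <<'E'
import numpy as np, cv2
from scipy.spatial.transform import Rotation as R
from workcell import *
def cam(name):
    m=camera_model(name)
    if 'origin' in m:
        o=np.array(m['orientation'],float)
        r=R.from_rotvec(o).as_matrix() if o.size==3 else o.reshape(3,3)
        return r,np.array(m['origin'],float),m
    s=get_obs(); T=np.array(m['tool_from_camera'],float); rt=R.from_rotvec(s['orientation']).as_matrix()
    return rt@T[:3,:3], rt@T[:3,3]+np.array(s['ee_pos']), m
def snap(name):
    c=cam(name); im=get_image(name); return c,im
def pt(c,f,t,name):
    return [(np.round(c[0]@np.array(d['xyz'])+c[1],1).tolist(),round(d['confidence'],2)) for d in f(t,name)[:2]]
def px2w(c,u,v,z):
    r,o,m=c; d=r@np.array([(u-m['cx'])/m['fx'],(v-m['cy'])/m['fy'],1]); return o+d*(z-o[2])/d[2]
def w2px(c,p):
    r,o,m=c; q=r.T@(np.array(p)-o); return q[0]/q[2]*m['fx']+m['cx'],q[1]/q[2]*m['fy']+m['cy']
E
python3 - <<'E'
from h import *
s=get_obs(); print({k:np.round(v,3) for k,v in s.items()}, tip_extent); print(R.from_rotvec(s['orientation']).as_matrix().round(3)); print(camera_model('top'))
for n in ['top','scene']:
    c,im=snap(n); cv2.imwrite(f'pics/{n}0.png',im[:,:,::-1])
    for t in ['pin_top','index_mark','target_line','dial','stand','piston','liner','bearing','screwdriver']: print(n,t,pt(c,pinpoint,t,n))
E
```

```text
{'t': np.float64(0.0), 'qpos': array([-1.212,  0.424,  1.631,  0.   ,  1.089, -0.019]), 'qvel': array([-0.001, -0.001, -0.002, -0.   , -0.   ,  0.   ]), 'joint_torque': array([ 2.0000e-03, -5.4462e+01, -2.7366e+01,  6.5000e-02,  2.3000e-02,
       -0.0000e+00]), 'ee_pos': array([ 230.396, -580.416,  238.93 ]), 'orientation': array([-3.084, -0.59 ,  0.   ]), 'ft_force': array([-0.122,  0.219,  0.288]), 'moment': array([-0.014,  0.087,  0.017]), 'grasp_force': np.float64(0.0), 'width': np.float64(88.006)} 17.0
[[ 0.929  0.369 -0.001]
 [ 0.369 -0.929  0.001]
 [ 0.    -0.001 -1.   ]]
{'fx': 449.10930245116197, 'fy': 449.10930245116197, 'cx': 259.77902038436105, 'cy': 183.0384630021983, 'origin': array([ 417.06687569,   42.25248679, 1154.07813006]), 'orientation': array([-2.17739877,  2.12900632, -0.13417705])}
top pin_top [([518.5, -66.1, 115.3], 0.83)]
top index_mark [([607.6, 8.8, 83.4], 0.56)]
top target_line [([486.9, -21.5, 80.5], 0.54)]
top dial [([555.7, -35.6, 70.5], 0.73), ([580.2, 116.7, 0.7], 0.61)]
top stand [([550.8, -39.1, -2.8], 0.93)]
top piston [([689.4, 99.1, -2.9], 0.58), ([501.1, -210.4, -1.0], 0.49)]
top liner [([577.7, 114.9, -3.2], 0.49)]
top bearing [([687.3, 98.7, -4.8], 0.52)]
top screwdriver [([392.5, -34.9, -7.3], 0.62)]
scene pin_top [([515.1, -66.0, 119.8], 0.63)]
scene index_mark [([604.7, 6.2, 83.7], 0.58), ([499.2, -212.3, 0.0], 0.21)]
scene target_line [([485.6, -22.3, 83.8], 0.58)]
scene dial [([552.0, -41.4, 78.7], 0.81)]
scene stand [([549.0, -38.4, 1.0], 0.69)]
scene piston [([497.7, -210.6, 1.8], 0.74)]
scene liner [([575.7, 118.2, 3.5], 0.52)]
scene bearing [([682.8, 97.0, -1.2], 0.44), ([550.7, -41.9, 79.9], 0.2)]
scene screwdriver []
```

View pics/top0.png

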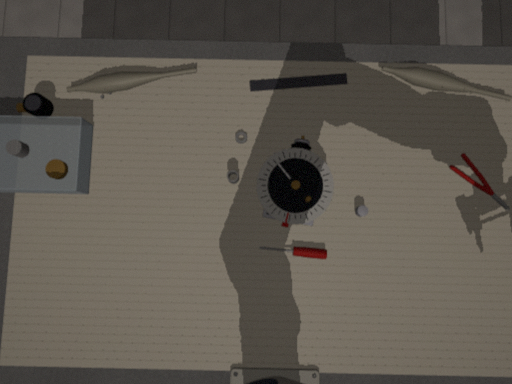

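View pics/scene0.png

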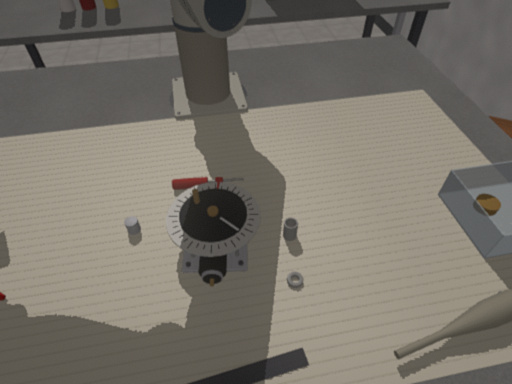

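The top view shows the dial at about px (295,185), with the white mark to the upper left at (279,162), the pin at (307,198) and the red line at (286,218). The pin has to go about +125° counter-clockwise, along the robot's right side. I'll hover behind the pin first.

```bash
cat >> h.py <<'E'
def plan(p,yaw):
    s=get_obs(); r=R.from_rotvec(s['orientation']); y=np.radians(yaw); c,t=np.cos(y),np.sin(y)
    g=R.from_matrix([[c,t,0],[t,-c,0],[0,0,-1]])
    print('shift',np.round(r.inv().apply(np.array(p)-s['ee_pos'])/200,3),'turn',np.round(np.degrees((r.inv()*g).as_rotvec())/30,3))
E
python3 - <<'E'
from h import *
plan([390,-310,240],10); plan([498,-44,240],-50); print(camera_model('wrist'))
E
```

```text
shift [ 1.241 -0.965 -0.002] turn [-0.    -0.     0.388]
shift [ 2.233e+00 -2.002e+00 -2.000e-03] turn [-0.    -0.     2.388]
{'fx': 325.15575626662667, 'fy': 325.15575626662667, 'cx': 253.7691584654438, 'cy': 195.03627300460704, 'tool_from_camera': array([[ 4.59704552e-04, -9.63963488e-01, -2.66034176e-01,
         7.22046899e+01],
       [ 9.99999865e-01,  3.79117164e-04,  3.54275482e-04,
         1.58695167e-02],
       [-2.40650507e-04, -2.66034303e-01,  9.63963532e-01,
        -1.44600685e+02],
       [ 0.00000000e+00,  0.00000000e+00,  0.00000000e+00,
         1.00000000e+00]])}
```

```bash
python3 -m jog '0.2 -0.18 0 0 0 0 1;0.4 -0.36 0 0 0 0 1;0.6 -0.54 0 0 0 0 1;0.8 -0.72 0 0 0 0 1;1 -0.9 0 0 0 0 1;1 -0.9 0 0 0 0 1;1 -0.9 0 0 0 0 1' | tail -3
python3 -m jog '0.2 -0.18 0 0 0 0 1;0.4 -0.36 0 0 0 0 1;0.6 -0.54 0 0 0 0 1;0.8 -0.72 0 0 0 0 1;1 -0.9 0 0 0 0 1;1 -0.9 0 0 0 0 1;1 -0.9 0 0 0 0 1' | tail -3
python3 -c "
from h import *
plan([498,-44,240],-50)"
```

```text
ft_force: [0.1, -0.2, -0.2]
width: 35.0
grasp_force: 0.0
ft_force: [0.3, -0.3, 0.4]
width: 0.5
grasp_force: 0.0
shift [ 0.225 -0.199 -0.001] turn [-0.000e+00 -2.000e-03  2.394e+00]
```

```bash
python3 -m jog '0.1 -0.1 0 0 0 0.25 1;0.22 -0.2 0 0 0 0.5 1;0.22 -0.2 0 0 0 0.75 1;0.22 -0.2 0 0 0 1 1;0.22 -0.2 0 0 0 1 1' | tail -5
python3 -m jog '0 0 0 0 0 0.25 1;0 0 0 0 0 0.5 1;0 0 0 0 0 0.75 1;0 0 0 0 0 1 1;0 0 0 0 0 1 1;0 0 0 0 0 1 1' | tail -5
python3 - <<'E'
from h import *
plan([498,-44,240],-50); s=get_obs(); print(s['qpos'],s['t'])
c,im=snap('wrist'); cv2.imwrite('pics/w1.png',im[:,:,::-1])
for t in ['pin_top','index_mark','target_line','dial','stand']: print(t,pt(c,pinpoint,t,'wrist'))
E
```

```text
ee_pos: [495.7, -46.9, 239.6]
orientation: [3.133, -0.232, -0.0]
ft_force: [0.2, -0.1, -0.5]
width: 0.3
grasp_force: 0.0
ee_pos: [495.6, -46.3, 239.7]
orientation: [2.969, -1.026, 0.0]
ft_force: [0.6, 0.4, -0.4]
width: 0.2
grasp_force: 0.0
shift [ 0.002 -0.016 -0.002] turn [ 0.    -0.     0.396]
[-1.16959764e-01  2.36189216e-01  1.90627994e+00 -1.91957232e-04
  9.99106266e-01  2.11907669e+00] 3.5
pin_top [([518.4, -68.1, 111.4], 0.77)]
index_mark [([604.7, 5.0, 81.5], 0.61), ([583.0, 113.2, 0.6], 0.51)]
target_line [([485.6, -23.2, 83.4], 0.62)]
dial [([553.2, -35.5, 76.2], 0.6)]
stand [([557.4, -37.8, -3.4], 0.68), ([393.7, -41.6, -4.6], 0.22)]
```

View pics/w1.png

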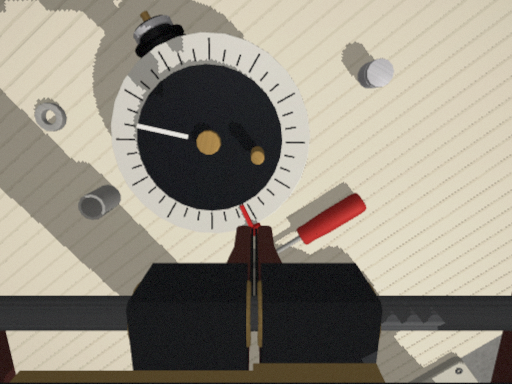

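The wrist view shows the hub at (208,142), the white mark from (188,137) to (137,126), the pin top at (257,153) and the red line from (241,206) to (257,228). The closed tips are at (255,230).

```bash
cat >> h.py <<'E'
def angs(c,im,axis):
    """angles of white mark and red line about axis, from wrist picture unwrapped on their planes"""
    def sample(r,z):
        a=np.radians(np.arange(0,360,.25)); v=[]
        for rr in r:
            uv=np.array([w2px(c,[axis[0]+rr*np.cos(t),axis[1]+rr*np.sin(t),z]) for t in a],np.float32)
            v.append(cv2.remap(im,uv[:,:1].copy(),uv[:,1:].copy(),cv2.INTER_LINEAR)[:,0].astype(float))
        return np.degrees(a),np.mean(v,0)
    def mean(a,w): return np.degrees(np.angle((w*np.exp(1j*np.radians(a))).sum())),w.max()
    a,v=sample(np.arange(28,64,3),83); w=np.clip(v.min(1)-90,0,None); m=mean(a,w)
    a,v=sample(np.arange(72,92,3),80); w=np.clip(v[:,0]-v[:,1:].max(1)-50,0,None); return m,mean(a,w)
E
python3 - <<'E'
from h import *
c=cam('wrist'); im=cv2.imread('pics/w1.png')[:,:,::-1].copy()
dial=cv2.inRange(im,(0,0,0),(60,60,60)); dial[230:]=0
print('hub',px2w(c,208,142,93)[:2],'pin',px2w(c,257,153,117)[:2],'mark',px2w(c,137.5,126,83)[:2],px2w(c,188,137,83)[:2],'red',px2w(c,241,206,80)[:2],px2w(c,253,224,80)[:2])
cs=[x for x in cv2.findContours(dial,0,1)[0] if cv2.contourArea(x)>8000]
for x in cs:
    e=cv2.fitEllipse(cv2.convexHull(x)); print(e, px2w(c,*e[0],83)[:2])
for ax in ([553,-37],[550,-39],[554,-39]): print(ax,angs(c,im,ax))
E
```

```text
hub [552.85364361 -39.25578344] pin [520.97824032 -69.32593884] mark [603.49276489   3.40801319] [567.68010651 -26.05998837] red [485.41922048 -21.98525114] [463.41869447 -19.5951855 ]
((209.09617614746094, 136.78582763671875), (141.6314697265625, 147.00747680664062), 141.6090087890625) [555.86255341 -41.3586126 ]
[553, -37] ((np.float64(37.85363036505843), np.float64(133.16666666666666)), (np.float64(167.46963850253678), np.float64(102.0)))
[550, -39] ((np.float64(37.397986305877886), np.float64(132.91666666666666)), (np.float64(165.63989615870346), np.float64(98.7142857142857)))
[554, -39] ((np.float64(40.58965265715851), np.float64(133.08333333333334)), (np.float64(166.27264321228583), np.float64(101.42857142857144)))
```

```bash
python3 - <<'E'
from h import *
plan([498.6,-44,112],-51)
for k in range(0,9):
    a=np.radians(3*k); print(3*k,np.round([(16-16*np.cos(a)+45*np.sin(a))/200,(16*np.sin(a)+45*np.cos(a)-45)/200,-3*k/30],3))
E
```

```text
shift [ 0.007 -0.014  0.638] turn [-0.    -0.     0.424]
0 [0. 0. 0.]
3 [ 0.012  0.004 -0.1  ]
6 [ 0.024  0.007 -0.2  ]
9 [ 0.036  0.01  -0.3  ]
12 [ 0.049  0.012 -0.4  ]
15 [ 0.061  0.013 -0.5  ]
18 [ 0.073  0.014 -0.6  ]
21 [ 0.086  0.014 -0.7  ]
24 [ 0.098  0.013 -0.8  ]
```

```bash
python3 -m jog '0.007 -0.014 0.1 0 0 0.2 1;0.007 -0.014 0.25 0 0 0.424 1;0.007 -0.014 0.4 0 0 0.424 1;0.007 -0.014 0.53 0 0 0.424 1;0.007 -0.014 0.6 0 0 0.424 1;0.007 -0.014 0.638 0 0 0.424 1;0.007 -0.014 0.638 0 0 0.424 1' | tail -5
python3 -m jog '0.01 0 0 0 0 0 1;0.02 0 0 0 0 0 1;0.03 0 0 0 0 0 1;0.04 0 0 0 0 0 1;0.05 0 0 0 0 0 1;0.06 0 0 0 0 0 1;0.07 0 0 0 0 0 1;0.07 0 0 0 0 0 1' | tail -5
python3 - <<'E'
from h import *
plan([552.5-35-16*.629,-39-28.3+16*.777,112],-51)
c,im=snap('wrist'); cv2.imwrite('pics/w2.png',im[:,:,::-1]); print(angs(c,im,[552.5,-39]))
E
```

```text
ee_pos: [498.1, -43.9, 111.3]
orientation: [2.835, -1.353, -0.002]
ft_force: [0.5, 0.3, 0.3]
width: 0.3
grasp_force: 0.0
ee_pos: [507.4, -55.0, 112.0]
orientation: [2.835, -1.355, -0.0]
ft_force: [0.9, 0.4, -0.9]
width: 0.3
grasp_force: 0.0
shift [-0.    -0.001  0.   ] turn [ 0.     0.    -0.003]
((np.float64(40.04240726297336), np.float64(150.33333333333334)), (np.float64(0.0), np.float64(0.0)))
```

View pics/w2.png

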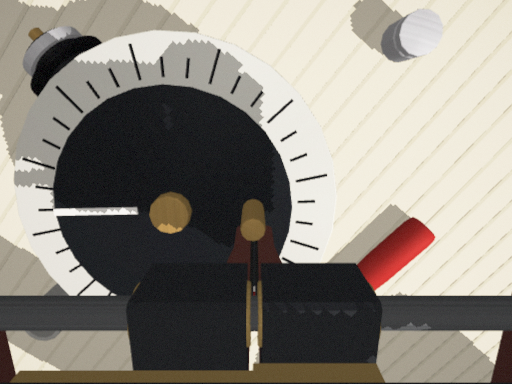

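The tips, at about (253,235), sit centred right behind the pin at (253,220), and the white mark points left at (55–138,211). The contact geometry is good, so I'll start the arc.

```bash
for i in 1; do python3 -m jog '0.012 0.004 0 0 0 -0.1 1;0.024 0.007 0 0 0 -0.2 1;0.036 0.01 0 0 0 -0.3 1;0.049 0.012 0 0 0 -0.4 1;0.061 0.013 0 0 0 -0.5 1;0.073 0.014 0 0 0 -0.6 1;0.086 0.014 0 0 0 -0.7 1;0.098 0.013 0 0 0 -0.8 1'|tail -5; done
python3 - <<'E'
from h import *
c,im=snap('wrist'); print(angs(c,im,[552.5,-39])); f=np.radians(-141+24)
u=np.array([np.cos(f),np.sin(f)]);t=np.array([-u[1],u[0]]); plan([*(np.array([552.5,-39])+45*u-16*t),112],-27)
E
```

```text
ee_pos: [517.1, -71.7, 111.9]
orientation: [3.055, -0.732, -0.002]
ft_force: [-0.9, -0.1, -0.2]
width: 0.5
grasp_force: 0.6
((np.float64(62.38106025239815), np.float64(153.0)), (np.float64(0.0), np.float64(0.0)))
shift [ 0.001 -0.001 -0.   ] turn [0.001 0.001 0.007]
```

```bash
python3 -m jog '0.012 0.004 0 0 0 -0.1 1;0.024 0.007 0 0 0 -0.2 1;0.036 0.01 0 0 0 -0.3 1;0.049 0.012 0 0 0 -0.4 1;0.061 0.013 0 0 0 -0.5 1;0.073 0.014 0 0 0 -0.6 1;0.086 0.014 0 0 0 -0.7 1;0.098 0.013 0 0 0 -0.8 1'|tail -5
python3 -m jog '0.012 0.004 0 0 0 -0.1 1;0.024 0.007 0 0 0 -0.2 1;0.036 0.01 0 0 0 -0.3 1;0.049 0.012 0 0 0 -0.4 1;0.061 0.013 0 0 0 -0.5 1;0.073 0.014 0 0 0 -0.6 1;0.086 0.014 0 0 0 -0.7 1;0.098 0.013 0 0 0 -0.8 1'|tail -5
python3 - <<'E'
from h import *
c,im=snap('wrist'); print(angs(c,im,[552.5,-39])); f=np.radians(-141+72)
u=np.array([np.cos(f),np.sin(f)]);t=np.array([-u[1],u[0]]); plan([*(np.array([552.5,-39])+45*u-16*t),112],21)
E
```

```text
ee_pos: [533.4, -83.1, 111.9]
orientation: [3.14, -0.082, -0.002]
ft_force: [-1.3, -0.6, 0.5]
width: 0.3
grasp_force: 0.7
ee_pos: [553.2, -86.9, 112.0]
orientation: [3.089, 0.572, -0.001]
ft_force: [0.3, -2.5, 0.0]
width: 0.8
grasp_force: 0.9
((np.float64(110.63247201061992), np.float64(152.66666666666666)), (np.float64(0.0), np.float64(0.0)))
shift [ 0.001 -0.001  0.   ] turn [0.001 0.    0.005]
```

```bash
python3 -m jog '0.012 0.004 0 0 0 -0.1 1;0.024 0.007 0 0 0 -0.2 1;0.036 0.01 0 0 0 -0.3 1;0.049 0.012 0 0 0 -0.4 1;0.061 0.013 0 0 0 -0.5 1;0.073 0.014 0 0 0 -0.6 1;0.086 0.014 0 0 0 -0.7 1;0.098 0.013 0 0 0 -0.8 1'|tail -5
python3 -m jog '0.012 0.004 0 0 0 -0.1 1;0.024 0.007 0 0 0 -0.2 1;0.036 0.01 0 0 0 -0.3 1;0.049 0.012 0 0 0 -0.4 1;0.061 0.013 0 0 0 -0.5 1;0.073 0.014 0 0 0 -0.6 1;0.086 0.014 0 0 0 -0.7 1;0.086 0.014 0 0 0 -0.7 1'|tail -5
python3 - <<'E'
from h import *
c,im=snap('wrist'); print(angs(c,im,[552.5,-39])); cv2.imwrite('pics/w3.png',im[:,:,::-1])
c,im=snap('top'); print(angs(c,im,[552.5,-39])); print(pt(c,pinpoint,'index_mark','top'),pt(c,pinpoint,'target_line','top'),get_obs()['t'])
E
```

```text
ee_pos: [572.7, -82.4, 112.0]
orientation: [2.903, 1.201, 0.0]
ft_force: [0.4, -2.8, -0.3]
width: 0.2
grasp_force: 0.9
ee_pos: [587.0, -71.9, 112.1]
orientation: [2.636, 1.708, 0.001]
ft_force: [-0.3, -0.3, 0.0]
width: 0.6
grasp_force: 0.3
((np.float64(157.45011521275842), np.float64(157.66666666666666)), (np.float64(166.20753273501458), np.float64(114.57142857142856)))
((np.float64(0.0), np.float64(0.0)), (np.float64(164.76905835734667), np.float64(7.428571428571438)))
[([491.4, -10.2, 81.1], 0.81)] [([488.1, -21.5, 80.2], 0.5)] 9.65
```

View pics/w3.png

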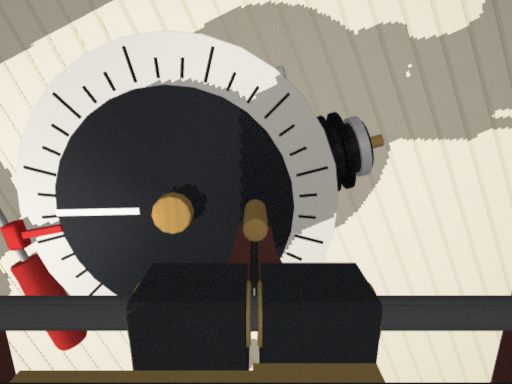

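The white mark ends at (57,212) and the red line starts at (62,231). About 8.7° remain, so I'll push that slowly.

```bash
python3 -m jog '0.008 0.003 0 0 0 -0.067 1;0.016 0.005 0 0 0 -0.133 1;0.024 0.007 0 0 0 -0.2 1;0.028 0.008 0 0 0 -0.233 1;0.032 0.009 0 0 0 -0.267 1;0.035 0.0095 0 0 0 -0.287 1;0.035 0.0095 0 0 0 -0.287 1;0.035 0.0095 0 0 0 -0.287 1'|tail -5
python3 - <<'E'
from h import *
c,im=snap('wrist'); print(angs(c,im,[552.5,-39])); cv2.imwrite('pics/w4.png',im[:,:,::-1])
print(pt(c,pinpoint,'index_mark','wrist'),pt(c,pinpoint,'target_line','wrist'))
E
```

```text
ee_pos: [591.2, -66.3, 112.0]
orientation: [-2.5, -1.902, 0.0]
ft_force: [-0.1, -0.8, -0.3]
width: 0.6
grasp_force: 0.4
((np.float64(166.32640893899202), np.float64(156.33333333333334)), (np.float64(166.21223218397316), np.float64(115.28571428571428)))
[([488.2, -23.5, 83.7], 0.92)] [([488.0, -21.0, 84.1], 0.64)]
```

View pics/w4.png

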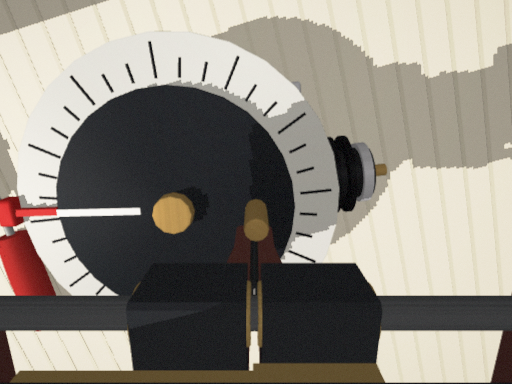

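The white mark and the red line are collinear, at row ~212. I'll back straight away from the pin, rise, and check again.

```bash
python3 -m jog '-0.02 0 0 0 0 0 1;-0.05 0 0 0 0 0 1;-0.09 0 0 0 0 0 1;-0.1 0 -0.1 0 0 0 1;-0.1 0 -0.25 0 0 0 1;-0.1 0 -0.4 0 0 0 1;-0.1 0 -0.5 0 0 0 1;-0.1 0 -0.5 0 0 0 1'|tail -5
python3 - <<'E'
from h import *
c,im=snap('wrist'); print(angs(c,im,[552.5,-39])); cv2.imwrite('pics/w5.png',im[:,:,::-1])
print(pt(c,pinpoint,'index_mark','wrist'),pt(c,pinpoint,'target_line','wrist'),get_obs()['qvel'].round(3))
E
```

```text
ee_pos: [587.7, -86.5, 215.2]
orientation: [2.497, 1.899, 0.006]
ft_force: [0.3, 0.9, -0.1]
width: 0.8
grasp_force: 0.0
((np.float64(166.27100342835715), np.float64(142.83333333333334)), (np.float64(166.3560436678774), np.float64(110.14285714285717)))
[([483.7, -24.1, 86.5], 0.72), ([485.9, -22.2, 82.6], 0.61)] [] [0.004 0.014 0.008 0.001 0.003 0.001]
```

View pics/w5.png

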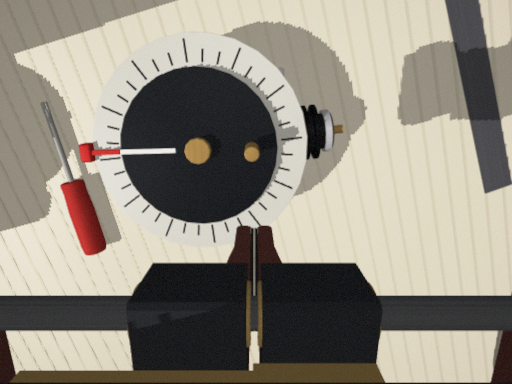

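The white mark (120–175,151) lies in line with the red line (90–118,153), and the hand is clear, so I'm handing the job in.

```bash
python3 -c "
from workcell import *
print(close_job())"
```

```text
the job is handed in; nothing more can be done
None
```

I pushed the pin about 127° counter-clockwise; the last picture put the white mark within about 0.1° of the red line. The hand is clear and the job is handed in, though no verdict came back.

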